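# Clip the globe hub onto its spindle

### The arm

A 6-joint arm with a two-finger parallel gripper is mounted at the origin on the work surface; the furniture and walls round the work are solid. World frame = base frame: x ahead of the robot, y to its left, z up, the work surface at z = 0. Lengths are in mm, angles in rad, forces in N, time in s.
With the tool pointing down it reaches from about 350 to 775 mm from the base axis. Payload 5.5 kg.
Tool frame: the origin (TCP) lies midway between the tips of the shut fingers; the grasp point (between the pads) lies 19 mm behind it; x points along the fingers, y is the direction in which the jaws open and shut, and the axes are right-handed (so a half turn about x gives the same grasp; the last joint's range is limited). The gripper opens to 85 mm and grips with 20 to 120 N. Pads are 22 mm wide; open, the fingers measure 114 mm over their backs; the gripper's body (76 mm by 85 mm) begins 54 mm behind the grasp point. The pads swing forward as they close: fully open they stand 13 mm farther back than shut.
Start: joints at [-0.14, 0.313, 0.046, 1.304, 0, 1.431], TCP at [575.041, -0.015, 231.323] pointing down, gripper open.
Joint ranges: [-2.76, 2.76], [-0.86, 1.69], [-1.03, 1.26], [-2.2, 2.34], [-1.47, 1.5], [-3.14, 3.14]. Speed limits (rad/s): [2.57, 2.57, 3.14, 3.14, 3.14, 3.14].

### API

Orientations are given as a unit quaternion [x, y, z, w].
In Python, from workcell import r gives the robot as it stands.
- The arm moves only by the tool move_arm, never from a script. Its argument "motion" is a list that holds one entry, the list of rows, each a list of 5 numbers: the opening, from -1 (shut) to 1 (fully open), then the shift along the tool's x, y, z in units of 0.2 m (1.0 is 0.2 m), then the turn about the tool's x in units of 2 rad (1.0 is 2 rad). In form: [[[jaw, dx, dy, dz, roll], ...]]. A call has 1 to 20 rows; each row is the pose to reach, as a shift and turn from the pose commanded when the call began, along the tool's axes at that moment; what a row does not reach only later rows make up. A row lasts 1/8 s, in which the tool goes at most 62.5 mm and 10.7 degrees, less where a joint would pass 70% of its speed; a pose out of reach is approached as far as the arm can. A call with a number of a shift or a turn outside -1 to 1 is refused whole. A call with a gripper value outside its range is refused whole. The fingers move at their own pace and stop on an object; the grip force is fixed at half the most. Time passes only in rows, so rows that repeat a pose let the fingers close. It gives the time, the measured TCP pose, the force and the opening at its end, in the units of the state.
- r.get_obs(): the state, without advancing time (a new reading comes with each control period).
- r.camera(name): name is "scene" or "side" or "wrist"; returns the picture (480x640x3 uint8, blue, green, red); there is no depth.
- r.camera_info(name): a dict with "intrinsics" (3x3 intrinsics, pixels), "k1" (the pictures are not rectified: a ray, as slopes to the right and down, at radius r is drawn at 1 + k1 r^2 times it, then the intrinsics apply), "extrinsics" (4x4, takes a point from world to camera coordinates). Camera axes: x right, y down, z forward; pixel columns grow to the right and rows downward; lengths in mm; the calibration is good to about 2 mm. A picture is of the moment at which its call begins: read the wrist's pose just before it. camera_info takes no time and is no camera call; for the wrist camera it gives the pose at the moment of the call.
- r.sign_off(): hands the job in, once; it reports no verdict.
The state is a dict: "clock": time; "joints": joint angles; "dq": joint speeds; "tau": joint torques, N m; "tool_pos": TCP position; "orientation": TCP orientation; "force": force on the tool from outside, world axes, zero at the start; "wrist_torque": the same for the moment, N m; "finger_gap": opening from 0.0 (shut) to 1.0 (fully open).
Only numpy, scipy, OpenCV 4.12 (cv2) and the standard library are available. Lean on these libraries where they do the work, as an engineer would, in place of code of your own. Each camera call takes 0.05 s, during which the arm holds its last target.

### The job

Pick up the spring clip by its red grip and push it sideways, open end first, along the rails towards the black rubber stop, into the groove of the spindle just above the brass hub, until it snaps home. The spindle's carriage backs away under the push until it meets that stop; keep pushing, then hold the seated clip pressed home with about 14 N for half a second (less than 10 N proves nothing, more than 24 N in all on the spindle and its hub, at any time, would bend it). Let go, leaving the clip seated in the groove and the jars, the ink pot and the toy globe undisturbed.

Things in the scene. Friction and masses are not known exactly. Their poses are not given: they have to be found in the camera images.
- clip: Loose fork-shaped steel clip, 85 mm long, 36 wide, 6 thick, 100 g, lying flat. Origin on its underside under the centre of the eye that takes the spindle core; x points from the red grip on its tail (rear end x = -68) to the open mouth, z up. Two sprung wire prongs reach to x = 17 and narrow the mouth to 11 mm; a push of about 5 to 10 N springs them past the 16 mm core, they snap behind it.
- clip_grip (a point): Centre of the clip's upright red grip block: 14 mm along the clip's x, 20 mm along its y, 38 mm high; 25 mm above the clip's underside, 19 mm below the grip's top, 19 mm above the 6 mm plate's top. Axes as the clip's.
- clip_eye (a point): Centre of the clip's eye, at half its thickness, 3 mm above its underside; lies on the spindle axis when seated. The grip centre is at x = -58 mm, z = +22 mm from it. Axes as the clip's.
- spindle: Carriage with brass hub (60 mm across, top 55 mm above table) and upright steel spindle (top at 73), on a grey base with steel rails (26 high). Origin on its axis at table height, z up, x = direction in which the clip is pushed and the carriage slides off, with 1 to 2 N drag, for an unknown 1 to 26 mm to a rubber stop that yields about 1 mm per 4 N. It cannot turn or shift sideways.
- groove (a point): Centre of the groove on the spindle axis, 59.5 mm above the table: a core 16 mm across, 9 mm high between the hub face and a head 24 mm wide, 5 mm thick. The 6 mm clip goes in level from the -x side, 1.5 mm to spare above and below when its eye is at this height; let go, it rests on the hub face. Axes as the spindle's.
- pigment_jar: Bystander: grey pigment jar with a black lid, 59 mm wide, 95 mm high; origin under it. Leave it alone.
- small_jar: Bystander: small glass jar with a yellow lid, 36 mm wide, 48 mm high; origin under it. Leave it alone.
- toy_globe: Bystander: thumb-size toy globe on a red foot, 36 mm wide, 50 mm high; origin under it. Leave it alone.
- ink_pot: Bystander: ink pot with a yellow lid, 52 mm wide, 40 mm high; origin under it. Leave it alone.
Things that resemble listed ones, but are neither listed nor needed, are in the scene too. What is shaped like the part that bears spindle but orange is not meant. Several things have the shape of the clip; the one meant has the colours described above.

How it is judged (in metres and radians):
On the way, in this order (a step that is already met when the one before it is completed fails the run):
1. the clip is lifted clear of the table (height (world z) of clip_eye above 0.03 m), for 0.1 s.
2. the clip is seated in the groove and pressed home with more than 10 N (horizontal distance between clip_eye and groove below 0.0025 m and z of clip_eye in the frame of groove between -0.004 and 0.004 m and contact force between clip and spindle above 10 N), for 0.2 s.
At the end, for the whole second after the job is handed in: The clip sits in the spindle groove: centre of its eye within 2.5 mm of the spindle axis and within 4 mm of mid-groove height, its x axis within 0.26 rad of the spindle's, level within 0.15 rad, at rest (under 20 mm/s) and let go (horizontal distance between clip_eye and groove below 0.0025 m and z of clip_eye in the frame of groove between -0.004 and 0.004 m and angle between the x axis of clip and the x axis of spindle, either way round below 0.26 rad and angle between clip's own z axis and vertical below 0.15 rad and linear speed of clip below 0.02 m/s and contact force between the fingers and clip below 0.1 N); the robot touches nothing.
It fails at once if the clip bears on the spindle with more than 24 N (contact force between clip and spindle above 24 N).
It fails at once if the pigment jar is moved more than 20 mm (distance of pigment_jar from where it was at the start of the episode above 0.02 m).
It fails at once if the small jar is moved more than 20 mm (distance of small_jar from where it was at the start of the episode above 0.02 m).
It fails at once if the toy globe is moved more than 20 mm (distance of toy_globe from where it was at the start of the episode above 0.02 m).
It fails at once if the ink pot is moved more than 20 mm (distance of ink_pot from where it was at the start of the episode above 0.02 m).
It also fails if it takes over 70 s, if anything falls off the work surface, if the arm or the gripper's body presses on something with over 40 N, if the wrist force passes 120 N, or if a joint passes its speed limit or range.

## Working session

There is one attempt and no reset: what is moved stays moved. The work goes in short steps, Python scripts to look and compute and a tool call to move; the robot and the scene stay as the last step left them, time stands still between calls to the robot, and variables do not carry over. Pictures are saved under pics/ and viewed, and the job is handed in when it is done.

Besides the shell and the picture viewer there is one more tool, called after "Request:" as name(argument=value, ...), one argument or row to a line, values as JSON. move_arm: Moves the arm, as the interface text tells. Shifts and turns lie within -1 to 1; 1 stands for 0.2 m of shift or 2 rad of turn. Its arguments: {"type":"object","properties":{"motion":{"type":"array"}},"required":["motion"]}

```bash
mkdir -p pics; ls; python3 - <<'E'
from workcell import r
import cv2
o=r.get_obs();print(o)
for n in("scene","side","wrist"):
    i=r.camera_info(n);print(n,i)
    cv2.imwrite(f"pics/{n}0.png",r.camera(n))
E
```

```text
pics
{'clock': 0.0, 'joints': array([-1.39587254e-01,  3.13989934e-01,  4.49858797e-02,  1.30357596e+00,
       -1.03461774e-05,  1.43120865e+00]), 'dq': array([ 0.00037795, -0.00035813, -0.00120895,  0.00076049,  0.0020759 ,
       -0.00012222]), 'tau': array([-2.90074182e-03, -4.80629075e+01,  2.98531097e+01,  1.95313990e-02,
       -3.83516899e-04, -4.27451073e-05]), 'tool_pos': array([5.74502443e+02, 6.44711678e-02, 2.30417629e+02]), 'orientation': array([ 0.49961723,  0.50050133, -0.50038216,  0.49949848]), 'force': array([ 0.32106096, -0.29054908,  0.54307255]), 'wrist_torque': array([ 0.00506782,  0.02184424, -0.02374316]), 'finger_gap': 0.9959780476134898}
scene {'intrinsics': array([[549.3905945 ,   0.        , 324.5398416 ],
       [  0.        , 549.3905945 , 242.68193655],
       [  0.        ,   0.        ,   1.        ]]), 'k1': -0.13734812511590627, 'extrinsics': array([[ 7.35716567e-01, -6.77208350e-01,  1.04873168e-02,
        -4.26647524e+02],
       [-4.17014573e-01, -4.65135570e-01, -7.80863463e-01,
         2.83750326e+02],
       [ 5.33685282e-01,  5.70120822e-0
[... 549 characters left out ...]
476041e-01, -6.35473070e-01,
         1.09539930e+03],
       [ 0.00000000e+00,  0.00000000e+00,  0.00000000e+00,
         1.00000000e+00]])}
wrist {'intrinsics': array([[390.19521584,   0.        , 321.77842549],
       [  0.        , 390.19521584, 244.34568512],
       [  0.        ,   0.        ,   1.        ]]), 'k1': -0.0881519603004401, 'extrinsics': array([[ 9.99999200e-01, -1.14920720e-04, -1.25985221e-03,
        -5.74111494e+02],
       [ 2.45798694e-04, -9.59237684e-01,  2.82600434e-01,
        -3.61767133e+01],
       [-1.24097437e-03, -2.82600518e-01, -9.59236888e-01,
         3.79997846e+02],
       [ 0.00000000e+00,  0.00000000e+00,  0.00000000e+00,
         1.00000000e+00]])}
```

View pics/scene0.png

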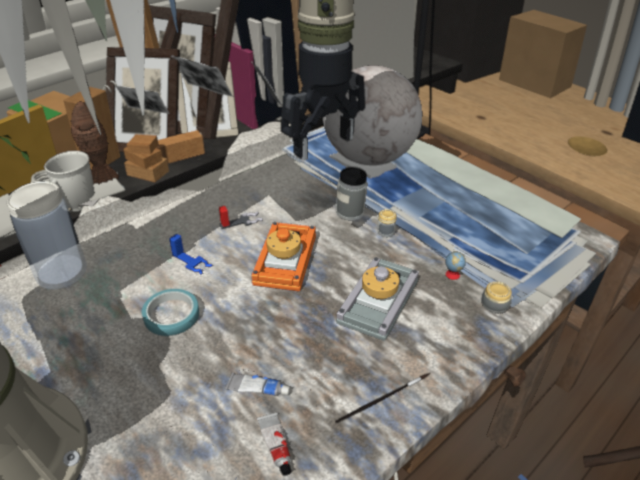

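View pics/side0.png

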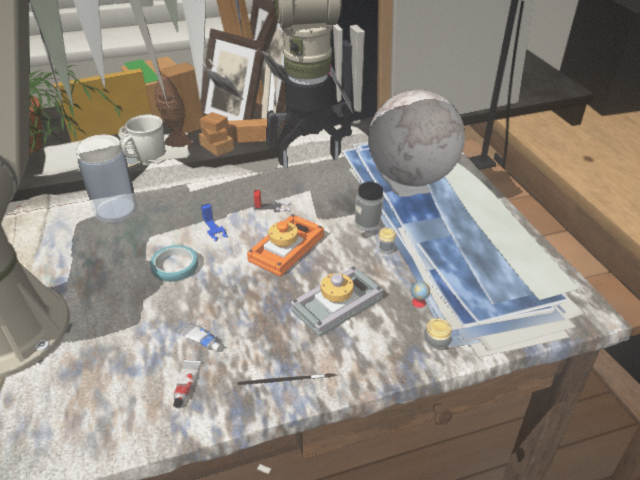

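View pics/wrist0.png

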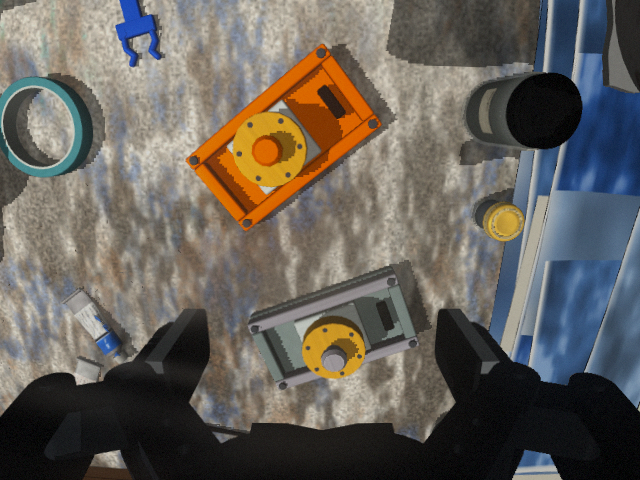

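```bash
cat > h.py <<'E'
import numpy as np, cv2
from scipy.optimize import least_squares
from scipy.spatial.transform import Rotation as Ro
def cen(i):
    E=i['extrinsics'];return -E[:3,:3].T@E[:3,3]
def ray(i,u,v):
    K=i['intrinsics'];k=i['k1'];xd=np.array([(u-K[0,2])/K[0,0],(v-K[1,2])/K[1,1]]);x=xd.copy()
    for _ in range(50): x=xd/(1+k*(x@x))
    d=i['extrinsics'][:3,:3].T@np.array([x[0],x[1],1]);return cen(i),d/np.linalg.norm(d)
def onz(i,u,v,z):
    c,d=ray(i,u,v);return c+d*(z-c[2])/d[2]
def proj(i,P):
    K=i['intrinsics'];p=i['extrinsics'][:3,:3]@np.asarray(P,float)+i['extrinsics'][:3,3];x=p[:2]/p[2];x=x*(1+i['k1']*(x@x))
    return np.array([K[0,0]*x[0]+K[0,2],K[1,1]*x[1]+K[1,2]])
def tri(obs):
    A=np.zeros((3,3));b=np.zeros(3)
    for i,u,v in obs:
        c,d=ray(i,u,v);M=np.eye(3)-np.outer(d,d);A+=M;b+=M@c
    return np.linalg.solve(A,b)
def crop(src,dst,x0,y0,w,h,s):
    im=cv2.imread(src)[y0:y0+h,x0:x0+w];cv2.imwrite(dst,cv2.resize(im,None,fx=s,fy=s,interpolation=cv2.INTER_CUBIC))
E
python3 - <<'E'
from h import *
a=cv2.imread('pics/scene0.png')[190:290,150:290];b=cv2.imread('pics/side0.png')[170:270,180:320]
cv2.imwrite('pics/c1.png',np.vstack([cv2.resize(x,(420*1,300)) for x in(a,b)]))
E
```

```text
(no output)
```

View pics/c1.png

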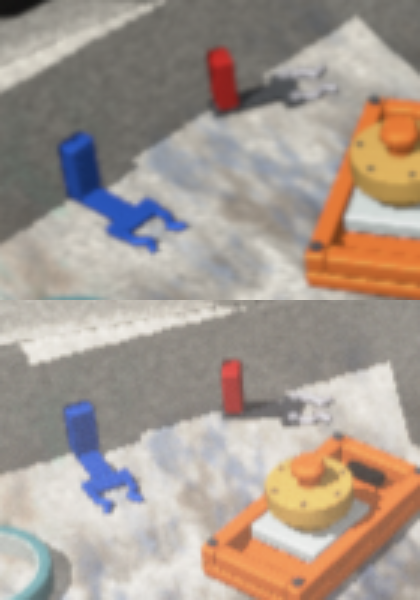

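```bash
python3 - <<'E'
from h import *
from workcell import r
s,d,w=[r.camera_info(n) for n in("scene","side","wrist")]
print(cen(s),cen(d),cen(w))
print('gtop',tri([(s,223.3,207.7),(d,257.3,191.7)]),onz(s,223.3,207.7,44),onz(d,257.3,191.7,44))
print('eye',tri([(s,254,218.7),(d,286,206.7)]),onz(s,254,218.7,3),onz(d,286,206.7,3))
print('spindle top',onz(w,333,359,73))
# rail base corners bolts at z 26
for u,v in[(254,327),(283,385),(413,343),(391,282)]: print(onz(w,u,v,26))
print('jar',onz(w,545,110,95),onz(w,503,222,48))
print(onz(s,453,276,0),onz(s,497,305,0),onz(d,419,305,0),onz(d,437,343,0))
E
```

```text
[  69.33403744 -544.60730877  650.75813816] [ 313.62326792 -883.66985515  822.85264457] [574.6321411   72.61383581 374.12061798]
gtop [515.82393625 219.45029658  45.61553059] [515.62139694 218.71866328  44.        ] [516.95294048 224.75133562  44.        ]
eye [576.8152345  208.12759409  -3.06834358] [569.80694816 197.12903763   3.        ] [576.1913917  204.52572626   3.        ]
spindle top [ 584.27214231 -122.28952915   73.        ]
[ 506.52203471 -116.08291736   26.        ]
[ 533.31116046 -184.76305451   26.        ]
[ 666.9734586  -134.47756215   26.        ]
[640.76380392 -67.65890021  26.        ]
jar [731.51899567  89.01330581  95.        ] [732.62634034  -3.09390767  48.        ]
[ 731.49862796 -173.48267296    0.        ] [ 728.34094506 -269.65461462    0.        ] [ 7.33384939e+02 -1.72495821e+02  1.13686838e-13] [ 723.74084967 -267.54253394    0.        ]
```

```bash
python3 - <<'E'
from h import *
from workcell import r
s,d,w=[r.camera_info(n) for n in("scene","side","wrist")]
for a,b in [((127,187),(200,160)),((200,158),(268,140)),((75,280),(115,215)),((66,200),(148,157))]:
    print(tri([(s,*a),(d,*b)]),onz(s,*a,0),onz(d,*b,0))
E
```

```text
[420.97821725 447.07927604  18.69251554] [433.96392317 485.13739326   0.        ] [422.60337895 469.090807     0.        ]
[592.5095911  427.55912327  42.76997311] [623.15590586 482.61199669   0.        ] [610.85808267 513.32587396   0.        ]
[211.58413995 211.6060068   52.4646423 ] [221.16917927 268.444093     0.        ] [205.76019122 296.36761616   0.        ]
[300.02585366 489.50274103  22.52702248] [309.22657512 531.15055695   0.        ] [299.50257349 523.50554027   0.        ]
```

Lookalikes in the scene picture:
- **Clips:** the blue clip at (176,243), and the steel clip with a red grip at (224,217). I choose the steel and red one, and the close crop confirms it.
- **Carriages:** the orange one at (284,243), and the grey one with the brass hub at (380,283). I choose the grey one.

The next move hovers over the clip and turns the wrist the long way, so the camera looks ahead of the clip.

Request:
move_arm(
  motion=[
    [[1,0,-0.05,-0.2,-0.09],[1,0,-0.1,-0.4,-0.18],[1,0,-0.15,-0.6,-0.27],[1,0,-0.2,-0.7,-0.36],[1,0,-0.25,-0.8,-0.45],[1,0,-0.29,-0.9,-0.54],[1,0,-0.29,-0.95,-0.63],[1,0,-0.29,-1,-0.72],[1,0,-0.29,-1,-0.81],[1,0,-0.29,-1,-0.9],[1,0,-0.29,-1,-1],[1,0,-0.29,-1,-1]],
  ],
)

```text
clock: 1.65
tool_pos: [516.8, 200.0, 231.0]
orientation: [-0.15, 0.691, 0.15, 0.691]
force: [-0.3, -0.6, 0.3]
finger_gap: 1.003
```

Request:
move_arm(
  motion=[
    [[1,0,0,0,-0.09],[1,0,0,0,-0.18],[1,0,0,0,-0.27],[1,0,0,0,-0.36],[1,0,0,0,-0.45],[1,0,0,0,-0.54],[1,0,0,0,-0.63],[1,0,0,0,-0.72],[1,0,0,0,-0.81],[1,0,0,0,-0.9],[1,0,0,0,-0.99],[1,0,0,0,-1]],
  ],
)

```text
clock: 3.15
tool_pos: [516.9, 199.9, 231.1]
orientation: [-0.662, 0.248, 0.662, 0.248]
force: [0.7, -0.4, 0.2]
finger_gap: 1.0
```

Request:
move_arm(
  motion=[
    [[1,0,0,0,-0.09],[1,0,0,0,-0.18],[1,0,0,0,-0.24],[1,0,0,0,-0.24],[1,0,0,0,-0.24]],
  ],
)

```text
clock: 3.78
tool_pos: [517.0, 200.0, 231.3]
orientation: [0.702, -0.083, -0.702, -0.083]
force: [0.5, -0.3, 1.1]
finger_gap: 1.0
```

```bash
python3 - <<'E'
from h import *
from workcell import r
import pickle
o=r.get_obs();i=r.camera_info('wrist');im=r.camera('wrist');cv2.imwrite('pics/w1.png',im);pickle.dump((o,i),open('w1.pkl','wb'))
print(o['joints'],o['tool_pos'],Ro.from_quat(o['orientation']).as_matrix().round(3),cen(i))
E
```

```text
[ 2.24259155e-01  2.72879954e-01 -9.08336925e-03  1.28881731e+00
 -3.87205792e-05 -2.68100274e+00] [517.02106126 199.97315736 231.27916222] [[ 0.    -0.234 -0.972]
 [-0.    -0.972  0.234]
 [-1.     0.    -0.   ]] [586.54220073 184.07616723 374.76430614]
```

View pics/w1.png

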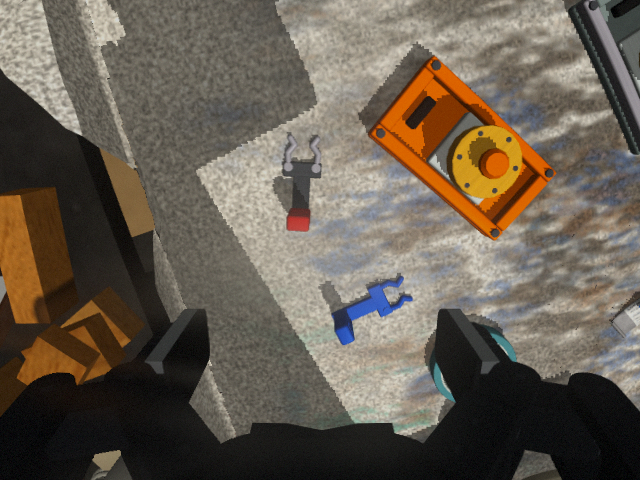

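```bash
python3 - <<'E'
from h import *
crop('pics/w1.png','pics/w1c.png',250,120,100,120,5)
E
```

```text
(no output)
```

View pics/w1c.png

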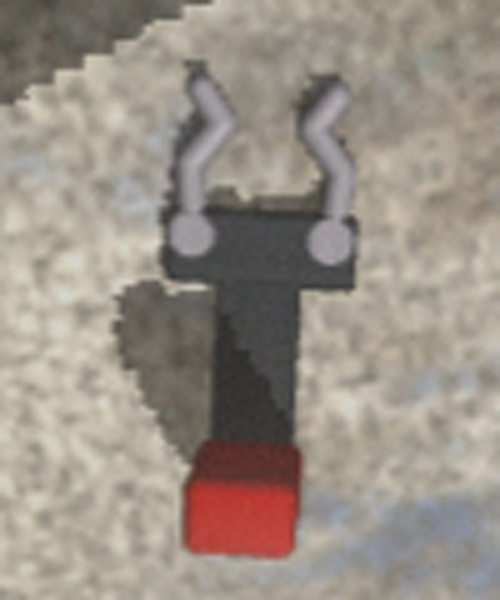

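```bash
cat >m1.py <<'E'
from h import *
import pickle
o,i=pickle.load(open('w1.pkl','rb'))
f=lambda u,v,z:onz(i,250+u/5,120+v/5,z)
g=f(242,516,44);print('grip',g, [f(*p,44).round(1) for p in[(188,482),(300,482),(292,552),(187,552)]])
p=f(191,235,6);q=f(329,243,6);m=(p+q)/2
print('piv',p,q,m,np.linalg.norm(p-q))
d=p-q;print('yaw piv',np.degrees(np.arctan2(-d[0],d[1])))
v=m-g;print('yaw gm',np.degrees(np.arctan2(v[1],v[0])),np.hypot(v[0],v[1]))
a=f(197,78,3);b=f(345,90,3);t=(a+b)/2;v=t-g;print('tips',a,b,'yaw gt',np.degrees(np.arctan2(v[1],v[0])),np.hypot(v[0],v[1]))
d=a-b;print('yaw tips',np.degrees(np.arctan2(-d[0],d[1])))
v=f(257.5,290,6)-f(254,440,6);print('neck',np.degrees(np.arctan2(v[1],v[0])))
E
python3 m1.py
```

```text
grip [515.54488276 221.86278871  44.        ] [array([523.6, 229.5,  44. ]), array([519. , 210.6,  44. ]), array([507.2, 215. ,  44. ]), array([511.5, 232.8,  44. ])]
piv [561.86850059 222.02414226   6.        ] [554.34018285 197.31336674   6.        ] [558.10434172 209.6687545    6.        ] 25.83211169794981
yaw piv -16.9437391478967
yaw gm -15.987939892537598 44.27191002750831
tips [589.28546002 213.92603164   3.        ] [580.71091527 187.85246636   3.        ] yaw gt -16.80328921108201 72.55102292350166
yaw tips -18.20395155936292
neck -15.658965843323708
```

Request:
move_arm(
  motion=[
    [[1,0,-0.1,0.03,0.026],[1,0.25,-0.105,0.033,0.026],[1,0.5,-0.105,0.033,0.026],[1,0.75,-0.105,0.033,0.026],[1,0.8,-0.105,0.033,0.026],[1,0.8,-0.105,0.033,0.026],[1,0.8,-0.105,0.033,0.026]],
  ],
)

```text
clock: 4.7
tool_pos: [517.3, 222.4, 73.6]
orientation: [0.701, -0.1, -0.699, -0.101]
force: [-0.6, -0.8, 0.6]
finger_gap: 1.0
```

```bash
cat > snap.py <<'E'
import sys
from h import *
from workcell import r
import pickle
n=sys.argv[1]
for c in sys.argv[2:] or ['wrist']:
    o=r.get_obs();i=r.camera_info(c);cv2.imwrite(f'pics/{n}_{c}.png',r.camera(c));pickle.dump((o,i),open(f'{n}_{c}.pkl','wb'))
R=Ro.from_quat(o['orientation']).as_matrix()
print(o['clock'],o['tool_pos'].round(2),R.round(4).tolist(),o['force'].round(2),o['finger_gap'],'yaw',np.degrees(np.arctan2(-R[1,2],-R[0,2])),'j6',o['joints'][5])
E
python3 snap.py w2
```

```text
4.7 [517.32 222.42  73.64] [[0.0039, -0.2811, -0.9597], [0.001, -0.9597, 0.2811], [-1.0, -0.0021, -0.0034]] [-0.57 -0.82  0.56] 1.000209720722019 yaw -16.32372580134442 j6 -2.5931832292438903
```

View pics/w2_wrist.png

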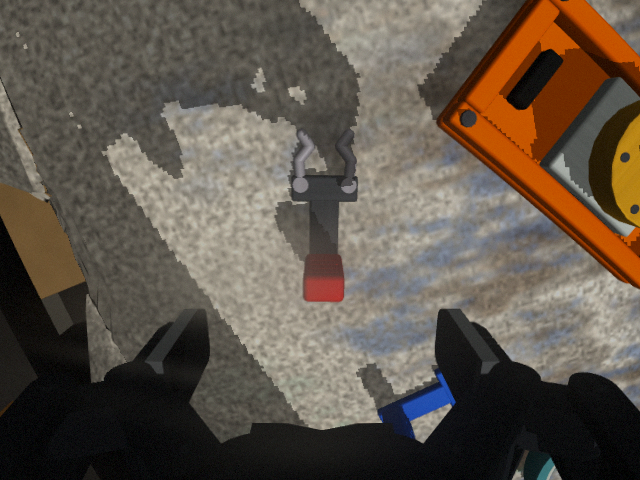

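```bash
python3 - <<'E'
from h import *
import pickle
o,i=pickle.load(open('w2_wrist.pkl','rb'))
R=Ro.from_quat(o['orientation']).as_matrix()
for n,u,v,z in[('grip',323.5,285,44),('gl',304.5,285,44),('gr',343,285,44),('pl',300.5,186,6),('pr',348,186,6),('blue',445,375,6),('blue2',452,400,6),('bgrip',395,425,40)]:
    P=onz(i,u,v,z);print(n,P.round(1),(R.T@(P-o['tool_pos'])).round(1))
E
```

```text
grip [517.6 222.3  44. ] [29.6  0.1 -0.3]
gl [520.2 231.   44. ] [29.7 -8.9 -0.2]
gr [515.  213.3  44. ] [29.6  9.4 -0.2]
pl [561.5 222.3   6. ] [ 67.8 -12.2 -42.2]
pr [554.3 197.6   6. ] [ 67.8  13.5 -42.2]
blue [421.4 169.5   6. ] [67.2 77.9 77.4]
blue2 [400.7 168.4   6. ] [67.1 84.7 96.9]
bgrip [423.3 207.9  40. ] [33.3 40.4 86.3]
```

Request:
move_arm(
  motion=[
    [[1,0.15,0,0,0],[1,0.25,0,0,0],[1,0.31,0,0,0],[1,0.31,0,0,0],[1,0.31,0,0,0],[1,0.31,0,0,0]],
  ],
)

```text
clock: 5.5
tool_pos: [516.3, 222.1, 10.3]
orientation: [0.701, -0.1, -0.699, -0.1]
force: [0.8, -0.1, 0.7]
finger_gap: 0.995
```

Request:
move_arm(
  motion=[
    [[-1,0,0,0,0],[-1,0,0,0,0],[-1,0,0,0,0],[-1,0,0,0,0],[-1,0,0,0,0],[-1,0,0,0,0],[-1,0,0,0,0],[-1,0,0,0,0]],
  ],
)

```text
clock: 6.5
tool_pos: [515.6, 222.0, 9.5]
orientation: [0.7, -0.1, -0.7, -0.1]
force: [-0.3, -0.5, 3.5]
finger_gap: 0.22
```

```bash
python3 snap.py w3
```

```text
6.5 [515.58 221.98   9.48] [[0.0004, -0.2805, -0.9598], [0.0001, -0.9598, 0.2805], [-1.0, -0.0002, -0.0003]] [-0.26 -0.51  3.53] 0.21976877373420184 yaw -16.291917369977057 j6 -2.593679540154549
```

View pics/w3_wrist.png

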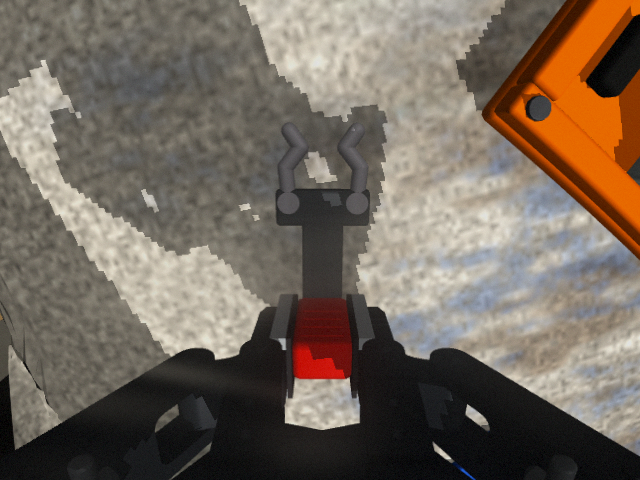

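Request:
move_arm(
  motion=[
    [[-1,-0.05,0,0,0],[-1,-0.15,0,0,0],[-1,-0.3,0,0,0],[-1,-0.45,0,0,0],[-1,-0.6,0,0,0],[-1,-0.6,0,0,0]],
  ],
)

```text
clock: 7.3
tool_pos: [517.2, 222.4, 132.0]
orientation: [0.702, -0.099, -0.698, -0.101]
force: [0.4, -0.3, -0.6]
finger_gap: 0.23
```

Request:
move_arm(
  motion=[
    [[-1,0,0.05,0,0.09],[-1,0,0.15,-0.03,0.18],[-1,0,0.27,-0.06,0.27],[-1,0,0.4,-0.08,0.36],[-1,0,0.53,-0.1,0.45],[-1,0,0.66,-0.12,0.54],[-1,0,0.78,-0.14,0.63],[-1,0,0.88,-0.15,0.72],[-1,0,0.95,-0.16,0.81],[-1,0,1,-0.17,0.9],[-1,0,1,-0.17,1],[-1,0,1,-0.17,1]],
  ],
)

```text
clock: 8.8
tool_pos: [491.1, 20.4, 128.1]
orientation: [-0.294, 0.644, 0.295, 0.642]
force: [-0.2, 0.9, -1.6]
finger_gap: 0.223
```

Request:
move_arm(
  motion=[
    [[-1,0,0,0,0.09],[-1,0,0,0,0.18],[-1,0,0,0,0.27],[-1,0,0,0,0.36],[-1,0,0,0,0.45],[-1,0,0,0,0.54],[-1,0,0,0,0.63],[-1,0,0,0,0.72],[-1,0,0,0,0.81],[-1,0,0,0,0.9],[-1,0,0,0,0.99],[-1,0,0,0,1]],
  ],
)

```text
clock: 10.3
tool_pos: [491.6, 20.7, 128.7]
orientation: [0.381, 0.596, -0.381, 0.595]
force: [-0.4, 0.1, -0.8]
finger_gap: 0.224
```

```bash
python3 snap.py w4
```

```text
10.3 [491.55  20.66 128.7 ] [[-0.0009, 0.9082, 0.4185], [0.0001, 0.4185, -0.9082], [-1.0, -0.0008, -0.0005]] [-0.37  0.08 -0.83] 0.2239891833624968 yaw 114.7368500329734 j6 1.0177651397532108
```

View pics/w4_wrist.png

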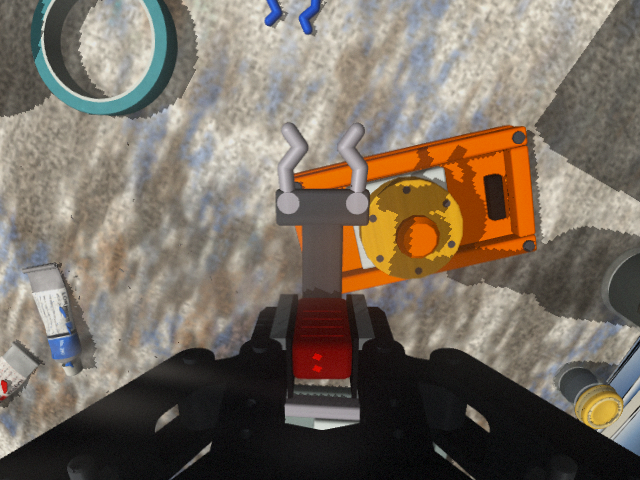

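Request:
move_arm(
  motion=[
    [[-1,0,-0.05,0.1,0.09],[-1,0,-0.1,0.2,0.18],[-1,0,-0.15,0.3,0.27],[-1,0,-0.2,0.42,0.36],[-1,0,-0.25,0.54,0.45],[-1,0,-0.3,0.64,0.54],[-1,0,-0.35,0.72,0.63],[-1,0,-0.38,0.77,0.72],[-1,0,-0.4,0.8,0.8],[-1,0,-0.4,0.8,0.824],[-1,0,-0.4,0.8,0.824],[-1,0,-0.4,0.8,0.824]],
  ],
)

```text
clock: 11.85
tool_pos: [485.5, -158.2, 129.1]
orientation: [-0.696, -0.124, 0.696, -0.124]
force: [0.3, 0.1, -1.6]
finger_gap: 0.223
```

```bash
python3 snap.py w5
```

```text
11.85 [ 485.5  -158.2   129.13] [[-0.0003, 0.3462, -0.9382], [0.0001, -0.9382, -0.3462], [-1.0, -0.0002, 0.0002]] [ 0.33  0.06 -1.59] 0.2230812362357637 yaw 20.25430807808832 j6 2.315765092342706
```

View pics/w5_wrist.png

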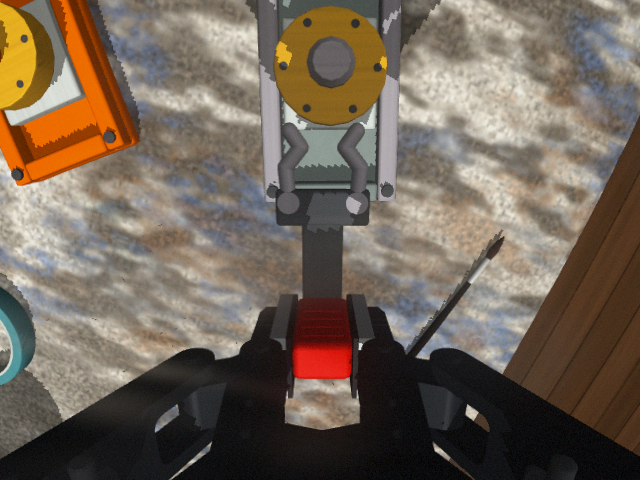

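```bash
python3 - <<'E'
from h import *
crop('pics/w5_wrist.png','pics/w5c.png',250,0,170,215,3.5)
crop('pics/w5_wrist.png','pics/w5c.png',245,0,170,150,4.7)
E
```

```text
(no output)
```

View pics/w5c.png

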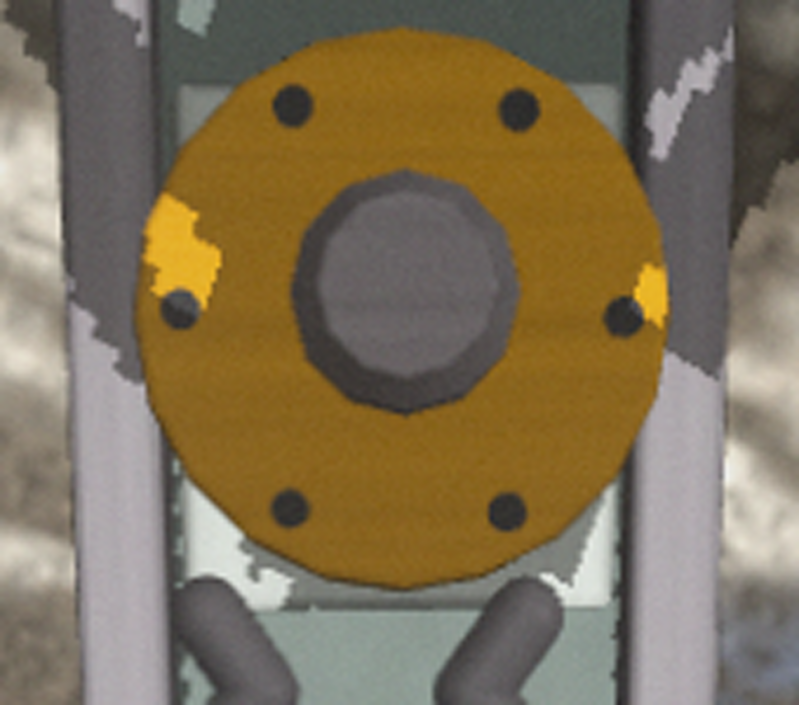

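```bash
cat > m5.py <<'E'
from h import *
import pickle
o,i=pickle.load(open('w5_wrist.pkl','rb'))
R=Ro.from_quat(o['orientation']).as_matrix();T=o['tool_pos']
f=lambda u,v,z:onz(i,245+u/4.7,v/4.7,z)
B=[f(*p,55) for p in[(293,106),(519,110),(624,317),(507,511),(290,508),(179,309)]]
c=np.mean(B,0);h=f(409,283,73);h2=f(405,291,71)
print('bolts c',c,'head',h,h2,'rad',[np.linalg.norm(b-c).round(1) for b in B])
a=[np.degrees(np.arctan2((b-c)[1],(b-c)[0])) for b in B];print('angles',np.round(a,1), (np.array(a)+0)%60)
for nm,P in(('bolt',c),('head',h)): print(nm,'tool',(R.T@(P-T)).round(2))
for nm,u,v,z in[('pl',287.5,203,125.6),('pr',357,203,125.6),('tipl',289,130,122.6),('tipr',357,130,122.6),('neckl',303,240,125.6),('neckr',342,240,125.6),('neckl',303,290,125.6),('neckr',342,290,125.6)]:
    print(nm,(R.T@(onz(i,u,v,z)-T)).round(2))
# rails, outer left edge and inner
for z,ps in((26,[(60,90),(85,700)]),(26,[(733,90),(712,700)])):
    p,q=[f(*x,z) for x in ps];d=p-q;print('rail',np.degrees(np.arctan2(d[1],d[0])),(R.T@(p-T)).round(1),(R.T@(q-T)).round(1))
E
python3 m5.py
```

```text
bolts c [ 585.00700556 -125.55707062   55.        ] head [ 585.16499967 -125.81403513   73.        ] [ 584.61604536 -125.63699146   71.        ] rad [np.float64(24.6), np.float64(24.6), np.float64(24.7), np.float64(24.5), np.float64(24.6), np.float64(24.8)]
angles [  49.4  -10.7  -70.7 -130.5  169.4  109.4] [49.37295762 49.34229322 49.307772   49.50869377 49.4184103  49.44924206]
bolt tool [  74.11    3.84 -104.67]
head tool [  56.11    4.13 -104.73]
pl [  3.53 -13.88 -45.09]
pr [  3.52  12.64 -45.09]
tipl [  6.52 -12.99 -72.09]
tipr [  6.52  12.3  -72.09]
neckl [  3.53  -8.16 -30.42]
neckr [  3.53   7.12 -30.42]
neckl [ 3.53 -8.46 -9.26]
neckr [ 3.53  7.43 -9.26]
rail 20.87269666954001 [ 103.1  -37.8 -135.6] [103.1 -37.  -60.9]
rail 20.483685872132153 [ 103.1   45.3 -135.7] [103.1  45.6 -61. ]
```

Request:
move_arm(
  motion=[
    [[-1,0,0.0225,0.05,0.0025],[-1,0,0.0225,0.05,0.0025],[-1,0.1,0.0225,0.05,0.0025],[-1,0.2,0.0225,0.05,0.0025],[-1,0.3,0.0225,0.05,0.0025],[-1,0.316,0.0225,0.05,0.0025],[-1,0.316,0.0225,0.05,0.0025],[-1,0.316,0.0225,0.05,0.0025],[-1,0.316,0.0225,0.05,0.0025],[-1,0.316,0.0225,0.05,0.0025]],
  ],
)

```text
clock: 13.15
tool_pos: [478.0, -166.1, 66.5]
orientation: [0.697, 0.122, -0.696, 0.122]
force: [1.4, 0.3, -0.8]
finger_gap: 0.221
```

```bash
python3 snap.py w6 side scene wrist; python3 - <<'E'
from h import *
from workcell import r
a=cv2.imread('pics/w6_wrist.png')[0:230,240:410];b=cv2.imread('pics/w6_side.png')[230:345,270:400]
cv2.imwrite('pics/w6c.png',cv2.resize(a,None,fx=2.6,fy=2.6,interpolation=2));cv2.imwrite('pics/w6s.png',cv2.resize(b,None,fx=6,fy=6,interpolation=2))
print([r.get_obs()['tool_pos'][2] for _ in range(3)])
E
```

```text
13.25 [ 477.88 -166.05   66.33] [[0.0004, 0.339, -0.9408], [-0.0002, -0.9408, -0.339], [-1.0, 0.0003, -0.0004]] [-1.11 -0.49 -0.94] 0.22032686402240836 yaw 19.815182466278753 j6 2.30250910576805
[np.float64(66.28428696187716), np.float64(66.28428696187716), np.float64(66.28428696187716)]
```

View pics/w6c.png

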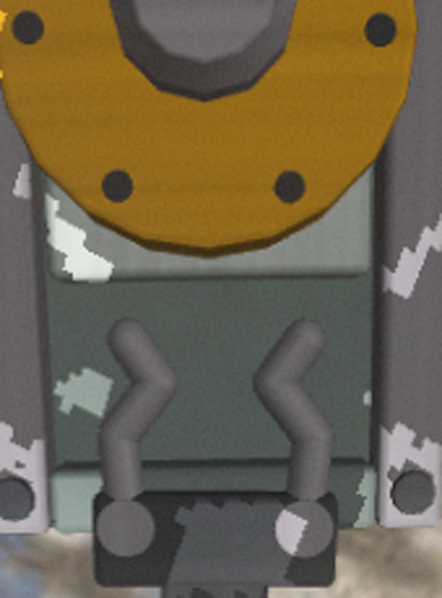

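View pics/w6s.png

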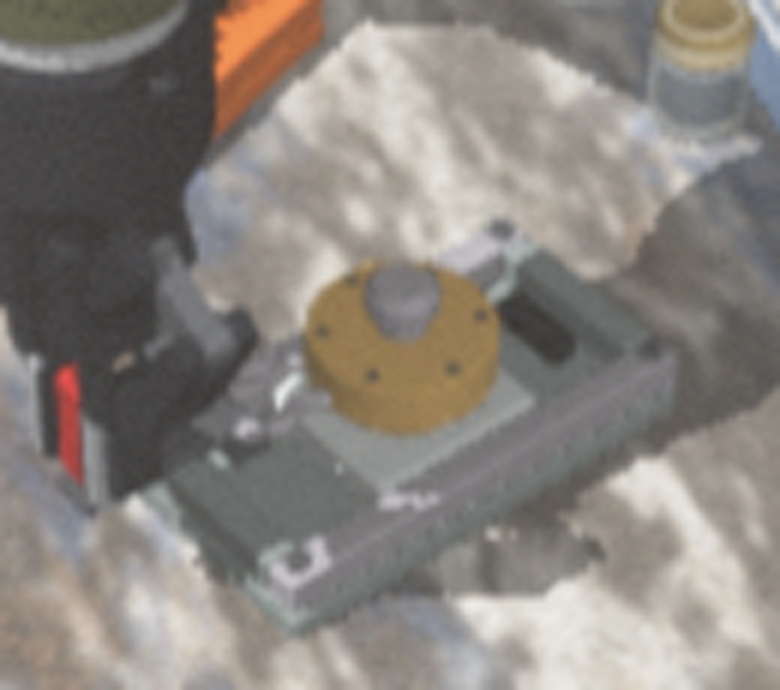

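```bash
python3 - <<'E'
from h import *
import pickle
o,i=pickle.load(open('w6_wrist.pkl','rb'))
R=Ro.from_quat(o['orientation']).as_matrix();T=o['tool_pos']
g=lambda u,v,z:(R.T@(onz(i,240+u/2.6,v/2.6,z)-T)).round(2)
for n,u,v,z in[('b',117,186,55),('b',290,186,55),('b',28,27,55),('b',380,30,55),('tipl',128,335,59.5),('tipr',306,335,59.5),('pl',125,530,62.5),('pr',303,530,62.5),('headL',112,10,69),('headR',295,8,69),('hubbot',207,253,55),('railbL',14,498,26),('railbR',412,493,26)]:
    print(n,g(u,v,z))
print(np.degrees(np.arctan2(-i['extrinsics'][0,1],-1)),i['extrinsics'][:3,:3].round(4)@R.round(4))
E
```

```text
b [ 11.36 -14.45 -93.36]
b [ 11.37  10.32 -93.35]
b [  11.36  -26.54 -114.9 ]
b [  11.38   22.63 -114.46]
tipl [  6.85 -12.88 -72.48]
tipr [  6.86  12.61 -72.48]
pl [  3.84 -13.66 -44.68]
pr [  3.85  12.53 -44.67]
headL [  -2.63  -13.5  -112.88]
headR [  -2.63    9.65 -113.1 ]
hubbot [ 11.36  -1.57 -84.07]
railbL [ 40.33 -36.99 -43.94]
railbR [ 40.36  35.62 -44.83]
136.746218083732 [[-8.7628000e-04  9.9999210e-01  9.3600000e-05]
 [-2.8199620e-01 -4.2675000e-04  9.5944284e-01]
 [ 9.5941346e-01  7.9995000e-04  2.8203298e-01]]
```

Request:
move_arm(
  motion=[
    [[-1,0.0015,-0.0075,0,0],[-1,0.0015,-0.0075,-0.03,0],[-1,0.0015,-0.0075,-0.06,0],[-1,0.0015,-0.0075,-0.09,0],[-1,0.0015,-0.0075,-0.11,0],[-1,0.0015,-0.0075,-0.11,0],[-1,0.0015,-0.0075,-0.11,0],[-1,0.0015,-0.0075,-0.11,0]],
  ],
)

```text
clock: 14.3
tool_pos: [497.8, -157.2, 65.8]
orientation: [-0.697, -0.122, 0.697, -0.122]
force: [-0.1, -0.9, -1.5]
finger_gap: 0.226
```

```bash
python3 snap.py w7 side scene wrist; python3 - <<'E'
from h import *
a=cv2.imread('pics/w7_wrist.png')[0:230,240:410];b=cv2.imread('pics/w7_side.png')[255:325,300:380];c=cv2.imread('pics/w7_scene.png')[250:320,340:420]
cv2.imwrite('pics/w7c.png',np.hstack([cv2.resize(a,(444,600),interpolation=2),np.vstack([cv2.resize(x,(343,300),interpolation=2) for x in (b,c)])]))
E
```

```text
14.4 [ 497.81 -157.2    65.84] [[0.0, 0.3388, -0.9409], [-0.0, -0.9409, -0.3388], [-1.0, 0.0001, -0.0]] [ 0.6  -0.2  -1.44] 0.22375340922696837 yaw 19.802112118538496 j6 2.3362764798236513
```

View pics/w7c.png

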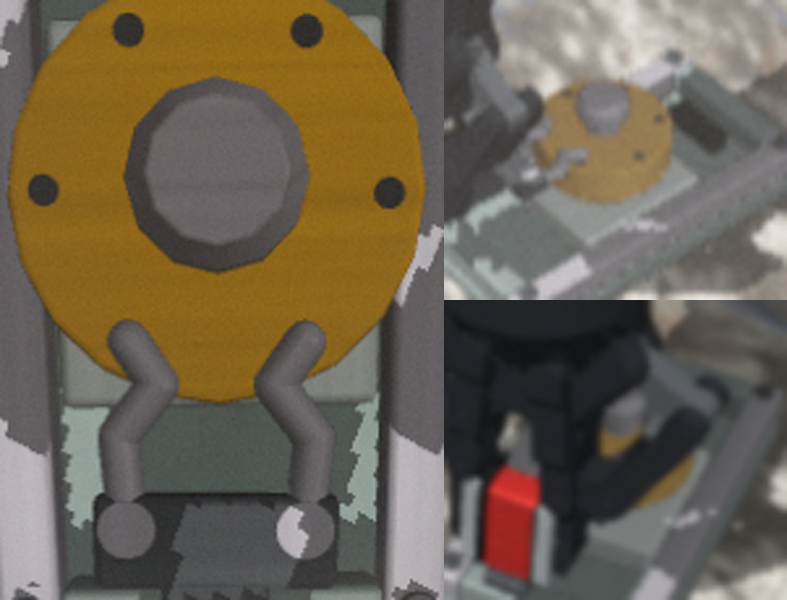

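Request:
move_arm(
  motion=[
    [[-1,0,0,-0.02,0],[-1,0,0,-0.035,0],[-1,0,0,-0.05,0],[-1,0,0,-0.06,0],[-1,0,0,-0.06,0],[-1,0,0,-0.06,0]],
  ],
)

```text
clock: 15.2
tool_pos: [509.2, -153.1, 65.8]
orientation: [-0.697, -0.122, 0.697, -0.122]
force: [0.8, 0.3, -0.3]
finger_gap: 0.223
```

Request:
move_arm(
  motion=[
    [[-1,0,0,-0.005,0],[-1,0,0,-0.01,0],[-1,0,0,-0.015,0],[-1,0,0,-0.015,0]],
  ],
)

```text
clock: 15.7
tool_pos: [512.2, -152.0, 65.8]
orientation: [0.697, 0.122, -0.696, 0.122]
force: [-0.5, 1.0, -1.7]
finger_gap: 0.227
```

```bash
cat > st.py <<'E'
from h import *
from workcell import r
o=r.get_obs();R=Ro.from_quat(o['orientation']).as_matrix()
print(o['clock'],o['tool_pos'].round(2),'tool force',(R.T@o['force']).round(2),o['finger_gap'].round(3))
E
python3 st.py
```

```text
Traceback (most recent call last):
  File "st.py", line 4, in <module>
    print(o['clock'],o['tool_pos'].round(2),'tool force',(R.T@o['force']).round(2),o['finger_gap'].round(3))
                                                                                   ^^^^^^^^^^^^^^^^^^^^^
AttributeError: 'float' object has no attribute 'round'
```

Request:
move_arm(
  motion=[
    [[-1,0,0,-0.005,0],[-1,0,0,-0.01,0],[-1,0,0,-0.015,0],[-1,0,0,-0.015,0]],
  ],
)

```text
clock: 16.2
tool_pos: [515.0, -151.0, 65.8]
orientation: [0.697, 0.122, -0.697, 0.122]
force: [-0.4, 0.7, -0.6]
finger_gap: 0.225
```

Request:
move_arm(
  motion=[
    [[-1,0,0,-0.005,0],[-1,0,0,-0.01,0],[-1,0,0,-0.015,0],[-1,0,0,-0.015,0]],
  ],
)

```text
clock: 16.7
tool_pos: [517.5, -150.0, 65.7]
orientation: [-0.696, -0.122, 0.697, -0.122]
force: [-1.4, 0.1, -1.4]
finger_gap: 0.221
```

```bash
sed -i "s/o\['finger_gap'\].round(3)/o['finger_gap']/" st.py; python3 snap.py w8 side wrist; python3 st.py;  python3 - <<'E'
from h import *
a=cv2.imread('pics/w8_wrist.png')[0:260,220:430];b=cv2.imread('pics/w8_side.png')[255:325,300:380]
cv2.imwrite('pics/w8c.png',np.hstack([cv2.resize(a,(484,600),interpolation=2),np.vstack([cv2.resize(x,(343,300),interpolation=2) for x in (b,b)])[:600,:310]]))
E
```

```text
16.75 [ 517.56 -150.03   65.74] [[-0.0003, 0.3389, -0.9408], [-0.0001, -0.9408, -0.3389], [-1.0, -0.0, 0.0003]] [-0.03 -0.45 -1.76] 0.22080914342413585 yaw 19.809052799516657 j6 2.364797337272225
16.8 [ 517.56 -150.01   65.74] tool force [1.47 0.13 1.41] 0.2213672318099683
```

View pics/w8c.png

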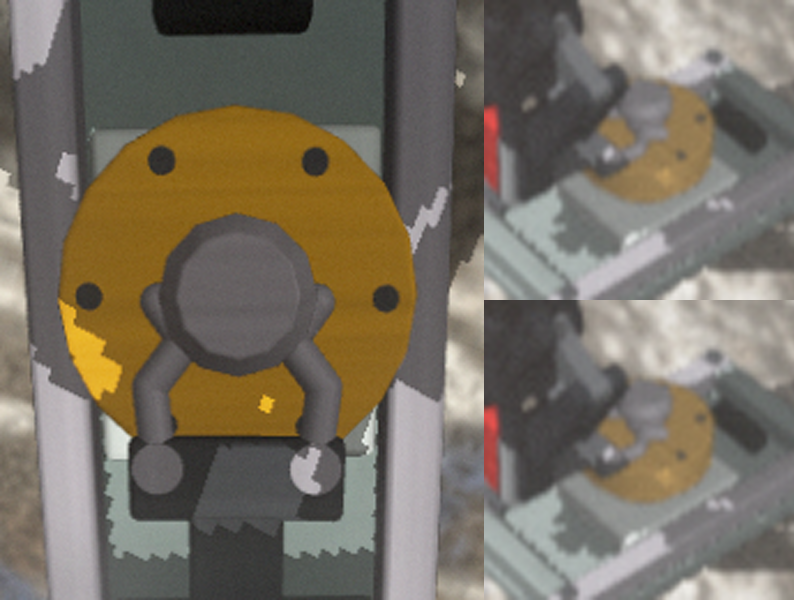

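Request:
move_arm(
  motion=[
    [[-1,0,0,-0.005,0],[-1,0,0,-0.01,0],[-1,0,0,-0.015,0],[-1,0,0,-0.015,0]],
  ],
)

```text
clock: 17.3
tool_pos: [520.6, -148.9, 65.8]
orientation: [0.697, 0.122, -0.697, 0.122]
force: [-0.8, -0.1, -0.6]
finger_gap: 0.223
```

```bash
python3 st.py
```

```text
17.3 [ 520.61 -148.91   65.78] tool force [ 0.62 -0.14  0.78] 0.22326235465688088
```

Request:
move_arm(
  motion=[
    [[-1,0,0,-0.005,0],[-1,0,0,-0.01,0],[-1,0,0,-0.015,0],[-1,0,0,-0.015,0]],
  ],
)

```text
clock: 17.8
tool_pos: [523.5, -147.9, 65.8]
orientation: [0.697, 0.122, -0.696, 0.122]
force: [-1.5, -0.6, -0.8]
finger_gap: 0.222
```

```bash
python3 st.py
```

```text
17.8 [ 523.46 -147.89   65.81] tool force [0.84 0.09 1.58] 0.22205509196689016
```

Request:
move_arm(
  motion=[
    [[-1,0,0,-0.005,0],[-1,0,0,-0.01,0],[-1,0,0,-0.015,0],[-1,0,0,-0.015,0]],
  ],
)

```text
clock: 18.3
tool_pos: [526.3, -146.9, 65.8]
orientation: [0.697, 0.122, -0.696, 0.122]
force: [-1.4, -0.7, -1.0]
finger_gap: 0.226
```

```bash
python3 st.py
```

```text
18.3 [ 526.3  -146.86   65.82] tool force [1.01 0.23 1.58] 0.22635693195462042
```

Request:
move_arm(
  motion=[
    [[-1,0,0,-0.005,0],[-1,0,0,-0.01,0],[-1,0,0,-0.015,0],[-1,0,0,-0.015,0]],
  ],
)

```text
clock: 18.8
tool_pos: [529.1, -145.9, 65.8]
orientation: [0.697, 0.122, -0.696, 0.122]
force: [-0.8, 1.0, -0.5]
finger_gap: 0.219
```

```bash
python3 snap.py w9 wrist; python3 st.py
```

```text
18.8 [ 529.12 -145.91   65.82] [[0.0002, 0.3391, -0.9408], [0.0, -0.9408, -0.3391], [-1.0, 0.0001, -0.0002]] [-0.78  0.98 -0.49] 0.21946670493446754 yaw 19.819709516305505 j6 2.380273190257915
18.85 [ 529.06 -145.88   65.8 ] tool force [ 1.87 -0.15  1.93] 0.2216871091040678
```

View pics/w9_wrist.png

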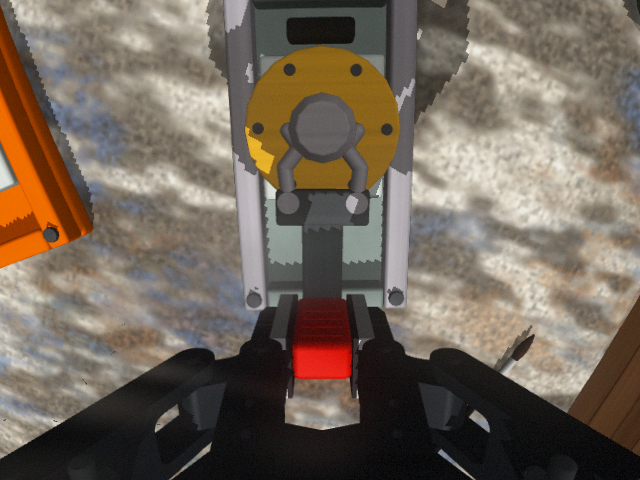

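Request:
move_arm(
  motion=[
    [[-1,0,0,-0.005,0],[-1,0,0,-0.01,0],[-1,0,0,-0.015,0],[-1,0,0,-0.015,0]],
  ],
)

```text
clock: 19.35
tool_pos: [531.9, -144.9, 65.8]
orientation: [0.697, 0.122, -0.697, 0.122]
force: [-0.9, 1.3, -0.6]
finger_gap: 0.225
```

```bash
python3 st.py
```

```text
19.35 [ 531.92 -144.87   65.8 ] tool force [ 0.57 -1.51  0.37] 0.2246274477103406
```

Request:
move_arm(
  motion=[
    [[-1,0,0,-0.005,0],[-1,0,0,-0.01,0],[-1,0,0,-0.01,0]],
  ],
)

```text
clock: 19.73
tool_pos: [533.8, -144.2, 65.8]
orientation: [0.697, 0.122, -0.697, 0.122]
force: [-0.7, 1.9, -1.5]
finger_gap: 0.226
```

```bash
python3 st.py
```

```text
19.725 [ 533.78 -144.19   65.8 ] tool force [ 1.48 -2.03  0.01] 0.22612714349050947
```

Request:
move_arm(
  motion=[
    [[-1,0,0,-0.005,0],[-1,0,0,-0.01,0],[-1,0,0,-0.01,0]],
  ],
)

```text
clock: 20.1
tool_pos: [535.1, -143.6, 65.6]
orientation: [-0.696, -0.122, 0.697, -0.122]
force: [-3.6, 0.1, -1.5]
finger_gap: 0.224
```

```bash
python3 st.py
```

```text
20.1 [ 535.14 -143.58   65.64] tool force [ 1.48 -1.34  3.33] 0.2241296835357169
```

Request:
move_arm(
  motion=[
    [[-1,0,0,-0.004,0],[-1,0,0,-0.007,0],[-1,0,0,-0.007,0]],
  ],
)

```text
clock: 20.48
tool_pos: [536.2, -143.2, 65.5]
orientation: [-0.696, -0.122, 0.697, -0.122]
force: [-5.7, -1.6, -1.4]
finger_gap: 0.223
```

```bash
python3 st.py
```

```text
20.475 [ 536.17 -143.16   65.54] tool force [ 1.43 -0.44  5.9 ] 0.22314425643235603
```

Request:
move_arm(
  motion=[
    [[-1,0,0,-0.004,0],[-1,0,0,-0.007,0],[-1,0,0,-0.007,0]],
  ],
)

```text
clock: 20.85
tool_pos: [537.0, -142.8, 65.4]
orientation: [-0.696, -0.121, 0.697, -0.122]
force: [-6.4, -2.1, -0.6]
finger_gap: 0.221
```

```bash
python3 st.py
```

```text
20.85 [ 536.99 -142.81   65.4 ] tool force [ 0.59 -0.22  6.75] 0.22084470351060076
```

Request:
move_arm(
  motion=[
    [[-1,-0.002,0,-0.004,0],[-1,-0.002,0,-0.007,0],[-1,-0.002,0,-0.007,0]],
  ],
)

```text
clock: 21.22
tool_pos: [537.9, -142.4, 65.6]
orientation: [-0.695, -0.121, 0.698, -0.121]
force: [-5.8, -1.2, -1.0]
finger_gap: 0.223
```

```bash
python3 st.py
```

```text
21.225 [ 537.93 -142.39   65.65] tool force [ 1.06 -0.79  5.84] 0.22284572834129135
```

Request:
move_arm(
  motion=[
    [[-1,0,0,-0.004,0],[-1,0,0,-0.007,0],[-1,0,0,-0.007,0]],
  ],
)

```text
clock: 21.6
tool_pos: [539.6, -141.9, 65.7]
orientation: [-0.696, -0.121, 0.698, -0.121]
force: [-5.7, -1.6, -1.3]
finger_gap: 0.222
```

```bash
python3 snap.py w10 wrist;python3 st.py;python3 - <<'E'
from h import *
crop('pics/w10_wrist.png','pics/w10c.png',220,0,210,260,2.3)
E
```

```text
21.6 [ 539.56 -141.87   65.7 ] [[-0.0026, 0.3384, -0.941], [-0.0004, -0.941, -0.3384], [-1.0, -0.0005, 0.0026]] [-5.72 -1.64 -1.32] 0.22246686643339345 yaw 19.7782236120061 j6 2.396141652967956
21.65 [ 539.64 -141.84   65.69] tool force [ 0.86 -0.14  5.96] 0.22264173257890413
```

View pics/w10c.png

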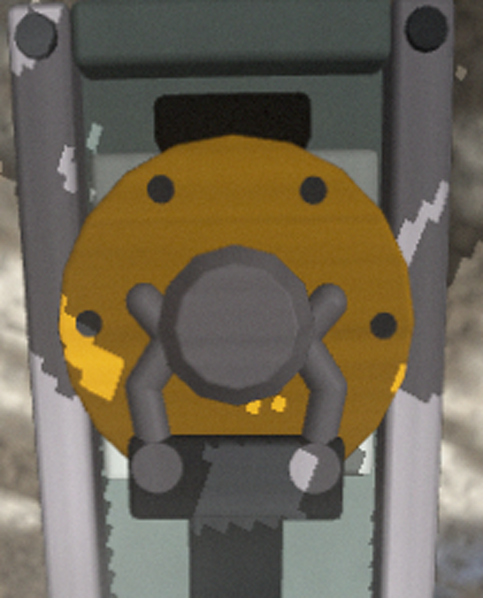

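Request:
move_arm(
  motion=[
    [[-1,0,0,-0.004,0],[-1,0,0,-0.008,0],[-1,0,0,-0.01,0],[-1,0,0,-0.01,0]],
  ],
)

```text
clock: 22.15
tool_pos: [543.7, -141.0, 66.6]
orientation: [0.697, 0.122, -0.696, 0.122]
force: [0.5, 0.2, -0.3]
finger_gap: 0.222
```

```bash
python3 st.py
```

```text
22.15 [ 543.73 -140.97   66.64] tool force [ 0.29  0.02 -0.55] 0.2223667862790751
```

Request:
move_arm(
  motion=[
    [[-1,0,0,-0.004,0],[-1,0,0,-0.008,0],[-1,0,0,-0.01,0],[-1,0,0,-0.01,0]],
  ],
)

```text
clock: 22.65
tool_pos: [544.6, -140.5, 66.2]
orientation: [-0.697, -0.121, 0.697, -0.122]
force: [0.3, -0.1, -0.0]
finger_gap: 0.229
```

```bash
python3 st.py
```

```text
22.65 [ 544.62 -140.48   66.19] tool force [ 0.01  0.18 -0.24] 0.22870542197347002
```

Request:
move_arm(
  motion=[
    [[-1,0,0,-0.004,0],[-1,0,0,-0.008,0],[-1,0,0,-0.01,0],[-1,0,0,-0.01,0]],
  ],
)

```text
clock: 23.15
tool_pos: [546.5, -139.7, 66.2]
orientation: [-0.697, -0.122, 0.697, -0.122]
force: [-1.3, -0.7, -1.4]
finger_gap: 0.221
```

```bash
python3 st.py
```

```text
23.15 [ 546.46 -139.7    66.18] tool force [1.38 0.22 1.49] 0.22051379291491852
```

```bash
python3 snap.py w11 wrist;python3 - <<'E'
from h import *
crop('pics/w11_wrist.png','pics/w11c.png',220,0,210,260,2.3)
E
```

```text
23.15 [ 546.46 -139.7    66.18] [[-0.0001, 0.3389, -0.9408], [-0.0001, -0.9408, -0.3389], [-1.0, 0.0001, 0.0001]] [-1.33 -0.71 -1.38] 0.22051379291491852 yaw 19.807752214967714 j6 2.4033493386273848
```

View pics/w11c.png

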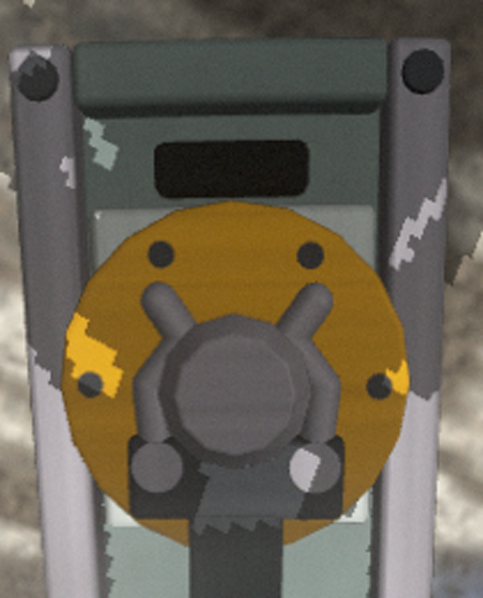

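Request:
move_arm(
  motion=[
    [[-1,0,0,-0.004,0],[-1,0,0,-0.007,0],[-1,0,0,-0.007,0]],
  ],
)

```text
clock: 23.58
tool_pos: [547.9, -139.1, 66.2]
orientation: [0.697, 0.122, -0.697, 0.122]
force: [-0.4, -0.5, -1.5]
finger_gap: 0.225
```

```bash
python3 st.py
```

```text
23.575 [ 547.87 -139.13   66.21] tool force [1.5  0.34 0.53] 0.22451318083149358
```

Request:
move_arm(
  motion=[
    [[-1,0,0,-0.004,0],[-1,0,0,-0.008,0],[-1,0,0,-0.01,0],[-1,0,0,-0.01,0]],
  ],
)

```text
clock: 24.08
tool_pos: [549.1, -138.6, 66.1]
orientation: [-0.696, -0.122, 0.697, -0.122]
force: [-5.1, -1.8, 0.8]
finger_gap: 0.223
```

```bash
python3 st.py
```

```text
24.075 [ 549.11 -138.6    66.12] tool force [-0.84  0.01  5.41] 0.2225106248285043
```

Request:
move_arm(
  motion=[
    [[-1,0,0,-0.004,0],[-1,0,0,-0.007,0],[-1,0,0,-0.007,0]],
  ],
)

```text
clock: 24.45
tool_pos: [549.7, -138.2, 66.0]
orientation: [-0.696, -0.121, 0.697, -0.122]
force: [-6.1, -2.7, 0.9]
finger_gap: 0.221
```

```bash
python3 st.py
```

```text
24.45 [ 549.73 -138.22   65.96] tool force [-0.92  0.51  6.7 ] 0.2208212588481026
```

Request:
move_arm(
  motion=[
    [[-1,0,0,-0.005,0],[-1,0,0,-0.01,0],[-1,0,0,-0.01,0]],
  ],
)

```text
clock: 24.82
tool_pos: [550.5, -137.8, 65.7]
orientation: [-0.695, -0.121, 0.698, -0.121]
force: [-9.0, -4.1, 2.7]
finger_gap: 0.224
```

```bash
python3 st.py
```

```text
24.825 [ 550.54 -137.78   65.75] tool force [-2.64  0.82  9.87] 0.22434662997735924
```

Request:
move_arm(
  motion=[
    [[-1,0,0,-0.005,0],[-1,0,0,-0.007,0],[-1,0,0,-0.007,0]],
  ],
)

```text
clock: 25.2
tool_pos: [551.1, -137.5, 65.6]
orientation: [-0.694, -0.121, 0.699, -0.121]
force: [-11.6, -4.9, 3.2]
finger_gap: 0.224
```

```bash
python3 st.py
```

```text
25.2 [ 551.08 -137.48   65.62] tool force [-3.08  0.73 12.6 ] 0.2236157991960711
```

Request:
move_arm(
  motion=[
    [[-1,-0.003,0,-0.004,0],[-1,-0.003,0,-0.005,0],[-1,-0.003,0,-0.005,0]],
  ],
)

```text
clock: 25.58
tool_pos: [551.4, -137.3, 65.8]
orientation: [-0.694, -0.121, 0.699, -0.121]
force: [-11.9, -5.6, 2.6]
finger_gap: 0.22
```

```bash
python3 st.py
```

```text
25.575 [ 551.35 -137.27   65.8 ] tool force [-2.53  1.29 13.14] 0.22008790035282447
```

Request:
move_arm(
  motion=[
    [[-1,0,0,-0.003,0],[-1,0,0,-0.003,0],[-1,0,0,-0.003,0],[-1,0,0,-0.003,0],[-1,0,0,-0.003,0]],
  ],
)

```text
clock: 26.2
tool_pos: [551.6, -137.2, 65.8]
orientation: [-0.694, -0.121, 0.7, -0.121]
force: [-12.1, -5.7, 3.7]
finger_gap: 0.225
```

```bash
python3 snap.py w12 wrist; python3 st.py;python3 - <<'E'
from h import *
crop('pics/w12_wrist.png','pics/w12c.png',220,0,210,260,2.3)
E
```

```text
26.2 [ 551.61 -137.17   65.81] [[-0.008, 0.3373, -0.9414], [-0.0018, -0.9414, -0.3373], [-1.0, -0.001, 0.0081]] [-12.12  -5.7    3.72] 0.2251888741620002 yaw 19.712522581375662 j6 2.4151200115907154
26.25 [ 551.61 -137.15   65.81] tool force [-2.2   2.13 13.84] 0.2219484347306904
```

View pics/w12c.png

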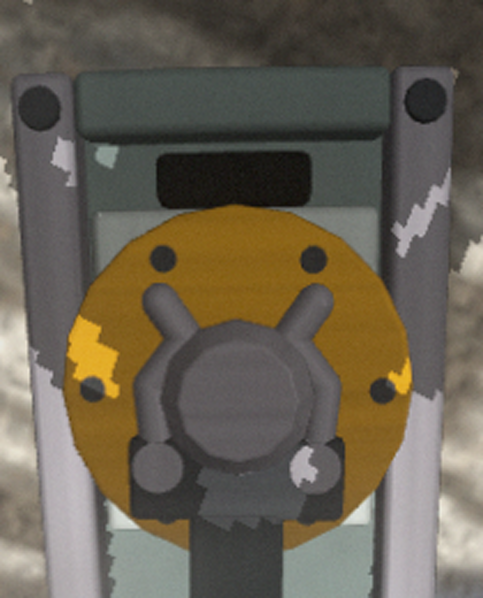

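```bash
python3 - <<'E'
from h import *
import pickle
o,i=pickle.load(open('w12_wrist.pkl','rb'))
R=Ro.from_quat(o['orientation']).as_matrix();T=o['tool_pos']
g=lambda u,v,z:onz(i,220+u/2.3,v/2.3,z)
ax=(g(92,389,55)+g(383,391,55))/2
pv=(g(157,468,62)+g(316,468,62))/2
print(ax,pv,(R.T@(ax-pv)).round(2))
E
```

```text
[ 605.21695017 -117.74690972   55.        ] [ 593.71170668 -121.66850556   62.        ] [  6.9    0.2  -12.21]
```

Request:
move_arm(
  motion=[
    [[-1,0,0,0,0],[-1,0,0,0,0],[-1,0,0,0,0],[-1,0,0,0,0]],
  ],
)

```text
clock: 26.75
tool_pos: [551.6, -137.2, 65.8]
orientation: [-0.694, -0.121, 0.7, -0.121]
force: [-13.6, -6.3, 2.8]
finger_gap: 0.225
```

Request:
move_arm(
  motion=[
    [[-1,0,0,0.007,0],[-1,0,0,0.014,0],[-1,0,0,0.02,0],[-1,0,0,0.025,0],[-1,0,0,0.025,0]],
  ],
)

```text
clock: 27.38
tool_pos: [549.3, -138.1, 65.9]
orientation: [-0.695, -0.122, 0.698, -0.121]
force: [-4.9, -2.8, -2.6]
finger_gap: 0.23
```

```bash
python3 st.py
```

```text
27.375 [ 549.34 -138.07   65.87] tool force [2.63 1.01 5.55] 0.23042644246276273
```

Request:
move_arm(
  motion=[
    [[-1,0,0,0.008,0],[-1,0,0,0.01,0],[-1,0,0,0.01,0]],
  ],
)

```text
clock: 27.75
tool_pos: [548.8, -138.5, 66.6]
orientation: [-0.696, -0.122, 0.697, -0.122]
force: [-3.5, -0.6, -2.4]
finger_gap: 0.226
```

```bash
python3 st.py
```

```text
27.75 [ 548.84 -138.47   66.62] tool force [ 2.45 -0.67  3.53] 0.2257981283394195
```

Request:
move_arm(
  motion=[
    [[-0.4,0,0,0,0],[-0.2,0,0,0,0],[0.1,0,0,0,0],[0.4,0,0,0,0],[0.4,0,0,0,0],[0.4,0,0,0,0],[0.4,0,0,0,0]],
  ],
)

```text
clock: 28.62
tool_pos: [549.1, -138.7, 66.8]
orientation: [0.697, 0.122, -0.697, 0.122]
force: [0.3, -0.8, 0.1]
finger_gap: 0.7
```

```bash
python3 snap.py w13 wrist; python3 st.py
```

```text
28.625 [ 549.13 -138.71   66.8 ] [[0.0001, 0.3389, -0.9408], [0.0001, -0.9408, -0.3389], [-1.0, -0.0, -0.0001]] [ 0.32 -0.76  0.13] 0.7001364375672847 yaw 19.80934746766621 j6 2.406671981852849
28.675 [ 549.15 -138.7    66.81] tool force [ 0.09 -0.9  -0.02] 0.7007245726800103
```

View pics/w13_wrist.png

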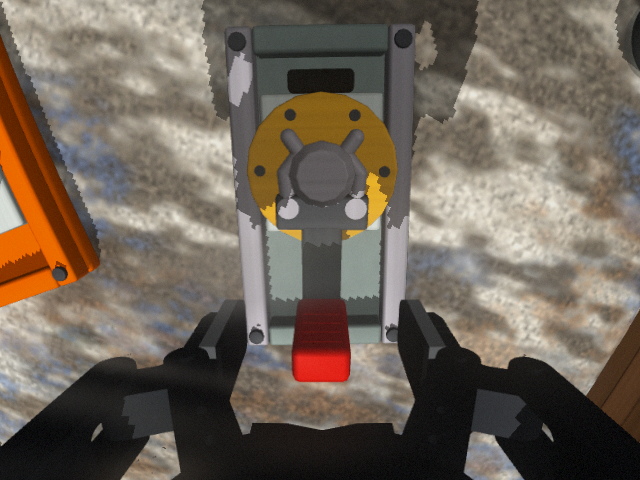

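Released, and the clip stays in the groove. Next I retreat straight up and check.

Request:
move_arm(
  motion=[
    [[0.4,-0.05,0,0,0],[0.4,-0.15,0,0,0],[0.4,-0.35,0,0,0],[0.6,-0.6,0,0,0],[0.6,-0.7,0,0,0],[0.6,-0.7,0,0,0]],
  ],
)

```text
clock: 29.42
tool_pos: [550.4, -139.2, 209.4]
orientation: [0.698, 0.121, -0.695, 0.123]
force: [0.6, 0.2, -0.0]
finger_gap: 0.798
```

```bash
python3 snap.py w14 side scene wrist; python3 - <<'E'
from h import *
a=cv2.imread('pics/w14_wrist.png')[60:380,200:440];b=cv2.imread('pics/w14_side.png')[200:360,260:460];c=cv2.imread('pics/w14_scene.png')[160:340,310:530]
cv2.imwrite('pics/w14c.png',np.hstack([cv2.resize(a,(420,560),interpolation=2),np.vstack([cv2.resize(x,(350,280),interpolation=2) for x in (b,c)])]))
E
```

```text
29.525 [ 548.83 -138.59  206.39] [[-0.0003, 0.3389, -0.9408], [0.0001, -0.9408, -0.3389], [-1.0, -0.0002, 0.0002]] [ 0.62  0.71 -0.04] 0.8014599269817095 yaw 19.80906609080517 j6 2.406693963177942
```

View pics/w14c.png

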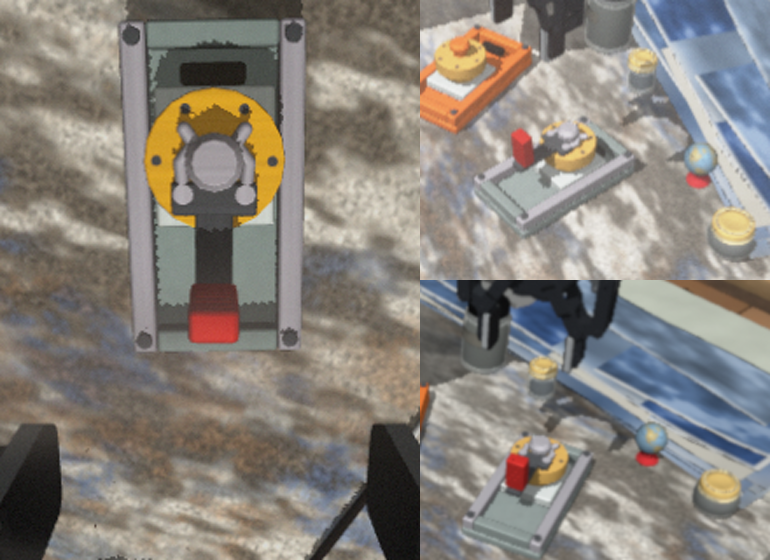

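```bash
python3 - <<'E'
from h import *
import pickle
o,i=pickle.load(open('w14_wrist.pkl','rb'))
R=Ro.from_quat(o['orientation']).as_matrix()
g=lambda u,v,z:onz(i,200+u/1.75,60+v/1.75,z)
ax=(g(156,161,55)+g(272,161,55))/2;p=(g(183,194,61)+g(245,194,61))/2;gr=g(214,328,94)
print((R.T@(p-ax)).round(2),(R.T@(gr-ax)).round(2),'expect pivots ~13.7?, grip 58')
from workcell import r
print(r.get_obs()['clock']); r.sign_off()
E
```

```text
[-6.000e+00 -1.000e-02  1.331e+01] [-38.98  -0.07  62.  ] expect pivots ~13.7?, grip 58
29.575
the job is handed in; nothing more can be done
```

The steel clip with the red grip is seated in the grey carriage's spindle groove, released, and the job is handed in at about 29.6 s. I don't know whether it passed, since the sign-off gives no verdict.

**What I did:** I gripped the clip by its red block and lifted it about 120 mm. I then lined it up with the groove and pushed it along the rails. The carriage slid under about 1.5 N until it met the stop. The prongs snapped past the core at about 6–7 N. I held the seated clip at about 13–15 N for more than a second, backed off, opened the jaws and retreated upwards.

**Last checks:**
- **Seating:** After release the prongs are closed around the core. The clip is centred sideways to about 0.1 mm.
- **Position along the push:** The prong-pivot distance from the spindle axis was 13.3 mm after release, against about 13.7 mm expected.
- **Bystanders:** The jars, ink pot and globe look undisturbed in the side and scene pictures. I judged this by eye and did not measure it.

**Checks that disagreed:**
- **Grip distance:** A rougher sighting of the grip top put it 62 mm from the axis instead of 58 mm. I put this down to a poor reading of its centre or height, but did not resolve it.
- **Pivot distance under load:** The same pivot check gave 12.2 mm while the clip was still pressed home, when the tool had tilted slightly.
- **Downward press:** During the press the clip also bore down on the hub with about 3–5 N as the arm sagged, so I estimate the total load stayed near 15–16 N, under the 24 N limit.

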